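# Release the plate shaker's locked hold-down latch

### The arm

A 6-joint arm with a two-finger parallel gripper is mounted at the origin on the work surface. World frame = base frame: x ahead of the robot, y to its left, z up, the work surface at z = 0. Lengths are in m, angles in degrees, forces in N, time in s.
With the tool pointing down it reaches from about 0.4 to 0.825 m from the base axis. Payload 7 kg.
Tool frame: the origin (TCP) lies between the finger pads; the fingertips stand 25 mm ahead of it and the grasp point (between the pads) lies 6 mm ahead of it; z points along the fingers, y is the line along which they close (so a half turn about z gives the same grasp; the last joint's range is limited). The gripper opens to 88 mm and grips with 3 to 60 N. Pads are 19 mm wide; open, the fingers measure 130 mm over their backs; the gripper's body (78 mm by 193 mm) begins 47 mm behind the grasp point.
Start: joints at [-50.415, 20.546, 0.682, 0, -70.136, -16.507], TCP at [0.265, -0.621, 0.226] pointing down, gripper open.
Joint ranges: [-176.03, 176.03], [-82.01, 121.73], [-58.28, 71.71], [-173.87, 95.51], [-174.79, -0.11], [-173.66, 173.66]. Speed limits (degrees/s): [136.94, 136.94, 172.46, 180, 180, 180].

### API

Orientations are given as [roll, pitch, yaw] about the fixed x, y, z axes, in that order (R = Rz(yaw) Ry(pitch) Rx(roll)).
In Python, from plant import r gives the robot as it stands.
- The arm moves only by the shell command python3 -m crank 'ROWS' [FORCE]. ROWS is JSON, a list of rows, each a list of 3 entries, a list of its own where there are three numbers: the turn, a rotation vector about the tool's x, y, z in degrees, then the shift along the tool's x, y, z in cm, then the closure, from -1 (fully open) to 1 (shut). In form: [[[wx, wy, wz], [dx, dy, dz], fingers], ...]. A call has 1 to 8 rows; each row shifts and turns the commanded pose from where the row before left it, along the tool's axes as they then stand; what a row does not reach is not made up. A row lasts 1/10 s, in which the tool goes at most 50 mm and 8.59 degrees, less where a joint would pass 70% of its speed; a pose out of reach is approached as far as the arm can. A call with a gripper value outside its range is refused whole. The fingers move at their own pace and stop on an object; FORCE is the grip in N (left out, the last holds). Time passes only in rows, so rows that do not move let the fingers close. It gives the time, the measured TCP pose, the force, the opening and the grip force at its end, in the units of the state.
- r.get_state(): the state, without advancing time (a new reading comes with each control period).
- r.capture(name): name is "side" or "top" or "wrist"; returns a dict with "color" (400x640x3 uint8, red, green, blue), "range_z" (400x640 float32, m along the optical axis (not along the pixel's ray), 0 where there is no reading), "intrinsics" (3x3 intrinsics, pixels), "world_from_camera" (4x4, takes a point from camera to world coordinates); the wrist camera has in their place "hand_eye" (4x4, takes a point from camera to tool coordinates, whose origin is the TCP and whose axes are the flange's). Camera axes: x right, y down, z forward; pixel columns grow to the right and rows downward; lengths in m; the calibration is good to about 2 mm. A picture is of the moment at which its call begins: read the wrist's pose just before it.
- r.close_job(): hands the job in; it is judged then, once.
The state is a dict: "time_s": time; "joints": joint angles; "qd": joint speeds; "joint_torque": joint torques, N m; "tcp_pos": TCP position; "eef_rot": TCP orientation; "contact_force": force on the tool from outside, world axes, zero at the start; "moment": the same for the moment, N m; "gripper_width": finger opening in m; "gripper_force": force on a finger pad.
Only numpy, scipy, OpenCV 4.12 (cv2) and the standard library are available. Lean on these libraries where they do the work, as an engineer would, in place of code of your own. Each camera call takes 0.05 s, during which the arm holds its last target. There are 200 camera calls.

### The job

The microplate on the bench shaker is held down by a steel latch that a small safety tab locks. Gently slide the safety tab fully home, away from the latch, until you feel its stop, then take the latch by its front bar and swing it all the way up so that it stands upright by itself with the tab left slid open. Never ram the tab or force the latch against it, leave the plate in its nest and the things around undisturbed, and let go of everything.

Things in the scene. Friction and masses are not known exactly. Their poses are not given: they have to be found in the camera images.
- shaker: Bench plate shaker, fixed: white housing spanning x -120..120, y -115..195 mm of its frame, 62 mm high; the aluminium platform on it (top at 72 mm) carries the microplate. Origin on the table, under the plate's nest; z up, -x is its front (to the robot), +y the safety tab's side.
- latch: Steel U-shaped hold-down latch: two level side arms at y -72 and +72 mm, 8 mm wide, 10 mm high, joined by the front bar. Origin on its hinge axis (along y), at (58, 0, 112) mm in the shaker's frame. Shut, its axes are the shaker's. Its front swings up and back, 0 to 1.6 rad (just past upright); the stiff hinge (0.22 N m, 2 to 4 N at the bar) holds it where left.
- latch_bar (a point): Middle of the latch's front bar, where to hold it: round, 14 mm diameter, 144 mm long along y, 153 mm from the hinge axis. Shut, its axis is 112 mm above the table, 40 mm above the platform, with 45 mm free behind it and nothing in front. It may turn in the fingers as it swings. While locked it lifts only about 2 mm, then goes hard.
- latch_ear (a point): Tip of the flat steel ear (20 mm wide in x) that sticks out of the latch's +y arm, 98 mm ahead of the hinge, to y 106 mm of the shaker's frame; this point is on its top edge. The nose under the tab reaches over the ear and so locks the latch. Neither the nose on the ear nor the tab on its stop may be loaded with more than 15 N.
- tab: Safety tab; origin at the centre of its upright grey grip, 14 (x) by 20 (y) by 30 mm (z), to be pinched across x from above or pushed. Axes are the shaker's. It starts at (-40, 130..133, 138.5) mm in the shaker's frame and slides to +y, away from the latch (friction 2 N; stays where left). Below the grip: a flat slide 18 mm wide, then the locking nose.
- tab_rail (a point): Centre of the top of the grey rail, 50 (x) by 84 mm (y), under the tab, 108 mm above the table. Inside it is the tab's firm stop. The nose's reach differs from unit to unit and is not measured: the stop comes 10 to 30 mm out from the tab's innermost place (y 130 mm), and only in the last 2 mm before the stop is the latch free.
- plate: Microplate with 96 wells, loose in its nest on the platform, 85 mm (x) by 127 mm (y) by 14.5 mm high; origin at the centre of its underside. Leave it.
- tip_box: Bystander: loose white box of pipette tips, 90 by 120 mm, 61 mm high, to the right of the shaker (-y side); origin under its centre.
- tube_rack: Bystander: loose black rack of capped tubes, 110 by 75 mm, 56 mm high, to the left of the shaker (+y side); origin under its centre.

How it is judged:
By the outcome, as a careful person would: the job done as asked, in the order asked, and still so for the second after the job is handed in, with the robot touching nothing.
It also fails if it takes over 67 s, if anything falls off the work surface, if the arm or the gripper's body presses on something with over 40 N, if the wrist force passes 120 N, or if a joint passes its speed limit or range.

## Working session

There is one attempt and no reset: what is moved stays moved. The work goes in short steps, Python scripts to look and compute and a shell command to move; the robot and the scene stay as the last step left them, time stands still between calls to the robot, and variables do not carry over. Pictures are saved under pics/ and viewed, at most 10 in all, crops included, and the job is handed in when it is done.

```bash
mkdir -p pics; cat > h.py <<'E'
import numpy as np,cv2
from plant import r
from scipy.spatial.transform import Rotation as R
def cap(n,f=None):
    s=r.get_state(); c=r.capture(n)
    T=c.get("world_from_camera")
    if T is None:
        W=np.eye(4);W[:3,:3]=R.from_euler('xyz',s['eef_rot'],degrees=True).as_matrix();W[:3,3]=s['tcp_pos'];T=W@np.array(c['hand_eye'])
    c['T']=np.array(T)
    if f: cv2.imwrite(f,c['color'][:,:,::-1])
    K=np.array(c['intrinsics']);z=c['range_z'];v,u=np.mgrid[:z.shape[0],:z.shape[1]]
    P=np.stack([(u-K[0,2])/K[0,0]*z,(v-K[1,2])/K[1,1]*z,z],-1)
    c['P']=P@c['T'][:3,:3].T+c['T'][:3,3]; c['P'][z==0]=np.nan
    return c
E
python3 - <<'E'
from h import *
a=cap('top','pics/top1.png');b=cap('side','pics/side1.png')
np.savez('c1.npz',tP=a['P'],sP=b['P'],tc=a['color'],sc=b['color'])
print(a['T'].round(3),b['T'].round(3),r.get_state())
E
```

```text
[[ 0.015 -0.998  0.058  0.512]
 [-1.    -0.015  0.012 -0.017]
 [-0.011 -0.058 -0.998  1.29 ]
 [ 0.     0.     0.     1.   ]] [[-0.999 -0.011  0.039  0.549]
 [-0.036  0.664 -0.747  0.888]
 [-0.017 -0.748 -0.664  0.876]
 [ 0.     0.     0.     1.   ]] {'time_s': 0.1, 'joints': array([-5.04120979e+01,  2.05854949e+01,  6.39012868e-01, -1.70980672e-02,
       -7.01358191e+01, -1.65067756e+01]), 'qd': array([ 0.02824006, -0.19573581,  0.00625381,  0.05425203,  0.07660968,
        0.07793494]), 'joint_torque': array([-1.14677619e-03, -5.84162092e+01,  2.93754226e+01,  7.01545671e+00,
        1.02279894e-02, -5.04412742e-05]), 'tcp_pos': array([ 0.26442112, -0.62057626,  0.22493904]), 'eef_rot': array([ 1.79916523e+02, -7.97435156e-03, -1.56924689e+02]), 'contact_force': array([ 0.90502249, -0.34923966,  0.03079435]), 'moment': array([ 0.02950787,  0.00066917, -0.01749464]), 'gripper_force': 0.0, 'gripper_width': 0.08746434814680283}
```

View pics/top1.png

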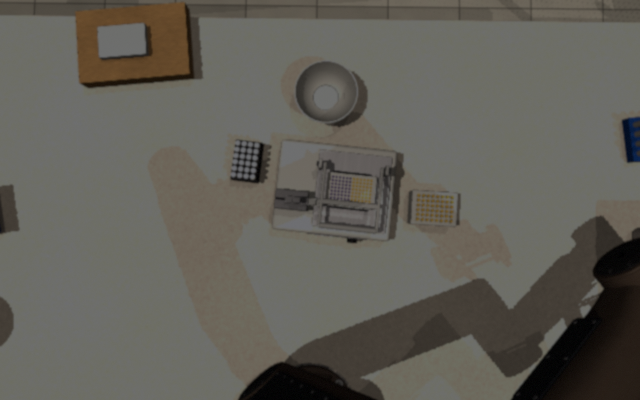

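View pics/side1.png

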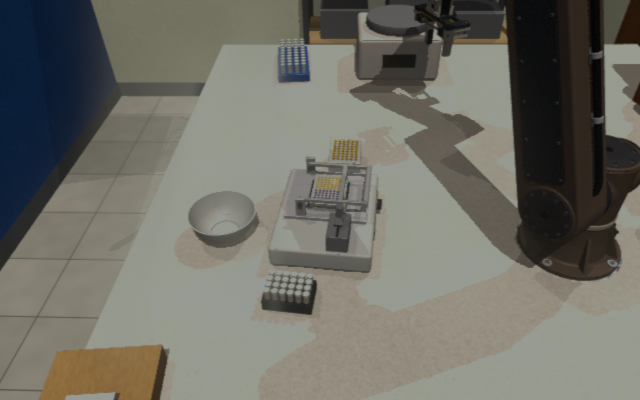

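The top view shows the shaker at about cols 275–397 and rows 140–240, with the tab at (293,199) and the latch bar near (350,225). The side view shows the tab at (338,230) and the latch shut.

```bash
python3 - <<'E'
from h import *
d=np.load('c1.npz')
tP,sP=d['tP'],d['sP']
for n,P,(r0,r1,c0,c1) in (('top',tP,(135,245,265,405)),('side',sP,(150,275,260,390))):
    Q=P[r0:r1,c0:c1].reshape(-1,3);Q=Q[np.isfinite(Q).all(1)]
    print(n,np.histogram(Q[:,2],np.arange(0.03,0.17,0.01)))
    h=Q[(Q[:,2]>.05)]
    rect=cv2.minAreaRect((h[:,:2]*1000).astype(np.float32));print('hous',rect)
    g=Q[Q[:,2]>.143];print('grip',len(g),np.median(g,0),g.min(0),g.max(0))
    b=Q[(Q[:,2]>.095)&(Q[:,2]<.125)]
    print('latch/rail rect',cv2.minAreaRect((b[:,:2]*1000).astype(np.float32)))
c=cv2.resize(d['tc'][135:245,265:405],None,fx=5,fy=5,interpolation=cv2.INTER_CUBIC)
cv2.imwrite('pics/topc.png',np.clip(c[:,:,::-1]*1.7,0,255).astype(np.uint8))
P=tP
for u,v in ((275,230),(282,143),(394,155),(388,236),(293,199),(330,222),(350,224),(375,226),(310,199)): print(u,v,P[v,u].round(4))
E
```

```text
top (array([   2,   48,  709, 3922, 2750, 1214,  239,  340, 1025,  427,    3,
          4,   45,    0]), array([0.03, 0.04, 0.05, 0.06, 0.07, 0.08, 0.09, 0.1 , 0.11, 0.12, 0.13,
       0.14, 0.15, 0.16, 0.17]))
hous ((579.6318969726562, -52.042327880859375), (310.3404541015625, 254.6429901123047), 84.62950134277344)
grip 49 [0.55478887 0.04338959 0.15465465] [0.54761313 0.033677   0.14695921] [0.5621573  0.05341798 0.15932037]
latch/rail rect ((570.5693359375, -43.11273193359375), (282.587890625, 170.48486328125), 83.89556121826172)
side (array([ 369,  364, 1432, 3115, 1791,  947,  145,  579,  925,  165,   22,
         26,   38,    0]), array([0.03, 0.04, 0.05, 0.06, 0.07, 0.08, 0.09, 0.1 , 0.11, 0.12, 0.13,
       0.14, 0.15, 0.16, 0.17]))
hous ((579.875732421875, -77.32546997070312), (502.974853515625, 253.70919799804688), 84.54882049560547)
grip 56 [0.55650128 0.0474736  0.15202876] [0.54981918 0.03348353 0.1430119 ] [0.56331588 0.05564865 0.156347  ]
latch/rail rect ((573.576904296875, -39.63591003417969), (282.5876770019531, 170.9217071533203), 84.54008483886719)
275 230 [0.4746 0.1077 0.0013]
282 143 [0.7059 0.0881 0.061 ]
394 155 [ 0.6774 -0.2069  0.0663]
388 236 [ 0.4654 -0.1934  0.0611]
293 199 [0.5547 0.0508 0.1527]
330 222 [ 0.4995 -0.0415  0.0711]
350 224 [ 0.4952 -0.0932  0.0742]
375 226 [ 0.4918 -0.1526  0.1184]
310 199 [0.5564 0.0102 0.1252]
```

View pics/topc.png

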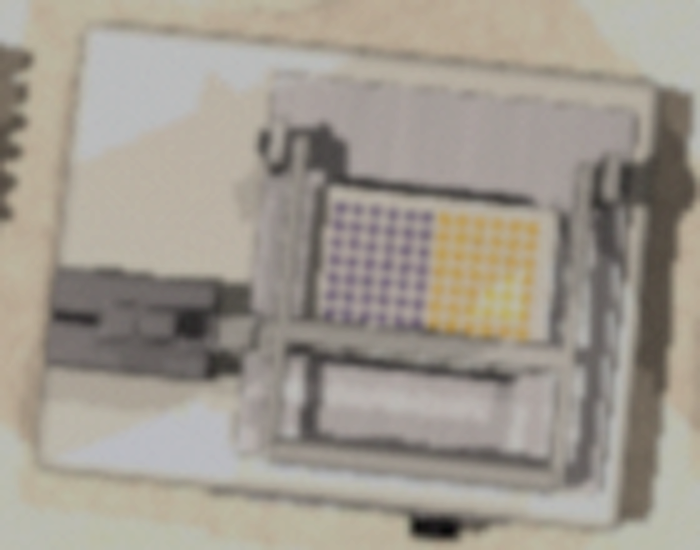

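The crop shows the front bar at crop row ~465, the cross-member at row ~340, and the grip at (150,320). That gives a shaker yaw of about −5.4° and an origin near (0.583, −0.090). I'm moving above it for a closer look.

```bash
python3 -m crank '[[[0,0,-7.7],[0,0,-1.7],-1],[[0,0,-7.7],[0,0,-1.7],-1],[[0,0,-7.7],[0,0,-1.7],-1],[[0,0,-7.7],[0,0,-1.7],-1],[[0,0,-7.7],[0,0,-1.7],-1],[[0,0,-7.7],[0,0,-1.7],-1],[[0,0,-7.7],[0,0,-1.7],-1],[[0,0,-7.6],[0,0,-1.7],-1]]' 6
python3 -m crank '[[[0,0,0],[-3.7,-1.1,0],-1],[[0,0,0],[-3.7,-1.1,0],-1],[[0,0,0],[-3.7,-1.1,0],-1],[[0,0,0],[-3.7,-1.1,0],-1],[[0,0,0],[-3.7,-1.1,0],-1],[[0,0,0],[-3.7,-1.1,0],-1],[[0,0,0],[-3.7,-1.1,0],-1],[[0,0,0],[-3.7,-1.1,0],-1]]'
python3 -m crank '[[[0,0,0],[-3.7,-1.1,0],-1],[[0,0,0],[-3.7,-1.1,0],-1],[[0,0,0],[-3.7,-1.1,0],-1],[[0,0,0],[-3.7,-1.1,0],-1],[[0,0,0],[-3.7,-1.1,0],-1],[[0,0,0],[-3.7,-1.1,0],-1],[[0,0,0],[0,0,0],-1],[[0,0,0],[0,0,0],-1]]'
python3 - <<'E'
from h import *
a=cap('wrist','pics/w1.png');np.savez('w1.npz',P=a['P'],c=a['color'])
print(a['T'].round(3),np.array(a['hand_eye']).round(3));s=r.get_state();print(s['tcp_pos'],s['eef_rot'],s['joints'])
E
```

```text
time_s: 0.9
tcp_pos: [0.2645, -0.6207, 0.3619]
eef_rot: [180.0, 0.0, -95.1]
contact_force: [0.6, -0.0, 0.3]
gripper_width: 0.0876
gripper_force: 0.0
time_s: 1.7
tcp_pos: [0.3803, -0.333, 0.3615]
eef_rot: [180.0, 0.0, -95.4]
contact_force: [0.1, 0.4, -0.9]
gripper_width: 0.0877
gripper_force: 0.0
time_s: 2.5
tcp_pos: [0.4669, -0.119, 0.3614]
eef_rot: [180.0, -0.0, -95.3]
contact_force: [0.3, 0.8, 1.0]
gripper_width: 0.0875
gripper_force: 0.0
[[-0.996  0.089  0.023  0.461]
 [ 0.092  0.963  0.253 -0.187]
 [ 0.001  0.254 -0.967  0.521]
 [ 0.     0.     0.     1.   ]] [[-0.    -0.967 -0.254  0.068]
 [ 1.    -0.     0.    -0.001]
 [-0.    -0.254  0.967 -0.159]
 [ 0.     0.     0.     1.   ]]
[ 0.46663646 -0.11973237  0.36153161] [ 1.79964182e+02 -9.39078607e-03 -9.53665218e+01] [ 9.07061456e+00 -1.67271623e+00 -9.08044619e+00  1.65589049e-04
 -8.26292981e+01 -1.44371606e+01]
```

View pics/w1.png

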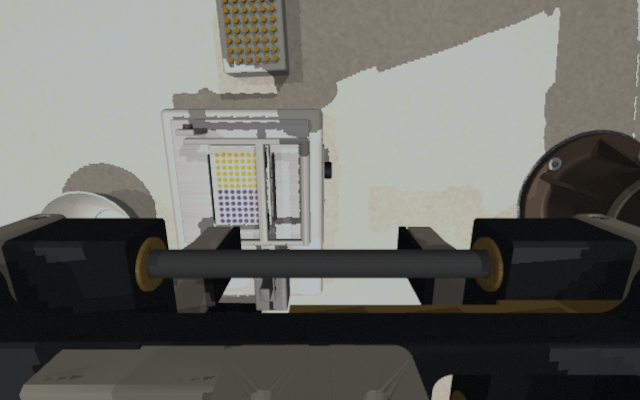

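The wrist view shows the bar at column ~305, rows 150–240, the cross-member at column ~264, and the shaker's right edge at column ~322. The tab is hidden behind the gripper. I'll fit the bar and arms from depth.

```bash
python3 - <<'E'
from h import *
d=np.load('w1.npz');P=d['P']
Q=P[100:245,160:335].reshape(-1,3);Q=Q[np.isfinite(Q).all(1)]
print(np.histogram(Q[:,2],np.arange(.05,.14,.005)))
h=Q[(Q[:,2]>.057)&(Q[:,2]<.066)]
print('housing',cv2.minAreaRect((h[:,:2]*1000).astype(np.float32)))
o=np.array([.583,-.090]);Rm=R.from_euler('z',-5.4,degrees=True).as_matrix()[:2,:2]
L=Q.copy();L[:,:2]=(Q[:,:2]-o)@Rm
b=L[(L[:,2]>.110)&(L[:,0]<-.075)&(L[:,0]>-.12)&(abs(L[:,1])<.06)]
f=np.polyfit(b[:,1],b[:,0],1);print('bar',len(b),np.median(b,0),b.min(0),b.max(0),'slope deg',-np.degrees(f[0]),f[1])
a=L[(L[:,2]>.108)&(L[:,0]>-.03)&(L[:,0]<.04)]
for s in (-1,1):
    q=a[(a[:,1]*s>.06)&(a[:,1]*s<.085)]; 
    if len(q): print('arm',s,len(q),np.median(q,0),q.min(0),q.max(0),np.polyfit(q[:,0],q[:,1],1))
d=np.load('c1.npz')
for k in('tP','sP'):
    M=d[k][135:275,265:405].reshape(-1,3);M=M[np.isfinite(M).all(1)];M[:,:2]=(M[:,:2]-o)@Rm
    g=M[(M[:,2]>.147)&(M[:,1]>.1)];print('grip',len(g),np.median(g,0),g.min(0),g.max(0))
    b=M[(M[:,2]>.112)&(M[:,0]<-.075)&(M[:,0]>-.12)&(abs(M[:,1])<.06)];print('bar',np.median(b,0))
E
```

```text
(array([ 235,  526, 3783,   16, 7885,  397,  144, 3917,   12,   15,   33,
         52,  334, 2737,  184,   18,    0]), array([0.05 , 0.055, 0.06 , 0.065, 0.07 , 0.075, 0.08 , 0.085, 0.09 ,
       0.095, 0.1  , 0.105, 0.11 , 0.115, 0.12 , 0.125, 0.13 , 0.135]))
housing ((584.3753662109375, -101.73948669433594), (214.0314483642578, 237.063232421875), 84.70866394042969)
bar 845 [-0.09271902 -0.00415313  0.11828197] [-0.09919885 -0.05999676  0.11268701] [-0.08542285  0.05974896  0.12137304] slope deg -0.05989525118167587 -0.09270653299535711
arm -1 392 [ 0.00248977 -0.07676084  0.11714032] [-0.02998112 -0.0804089   0.1098217 ] [ 0.03998147 -0.06006697  0.11985371] [-0.03973448 -0.07602501]
arm 1 125 [-0.01529756  0.06512767  0.11687764] [-0.0298962   0.0602007   0.11076601] [0.0003839  0.06955032 0.1188778 ] [0.00401604 0.065664  ]
grip 48 [-0.04058807  0.13030243  0.15465892] [-0.04709071  0.12009334  0.14877908] [-0.03333103  0.14012746  0.15932037]
bar [-0.09500245  0.00058916  0.11863082]
grip 47 [-0.03840656  0.13387333  0.15253746] [-0.04525672  0.12003265  0.14710357] [-0.03133481  0.14290967  0.156347  ]
bar [-0.09298351  0.00189035  0.11746399]
```

```bash
python3 -m crank '[[[0,0,0],[-2.86,-1.23,0],-1],[[0,0,0],[-2.86,-1.23,0],-1],[[0,0,0],[-2.86,-1.23,0],-1],[[0,0,0],[-2.86,-1.23,0],-1],[[0,0,0],[-2.85,-1.22,0],-1],[[0,0,0],[-2.85,-1.22,0],-1],[[0,0,0],[0,0,3],-1],[[0,0,0],[0,0,3],-1]]'
python3 -m crank '[[[0,0,0],[0,0,3],-1],[[0,0,0],[0,0,3],-1],[[0,0,0],[0,0,2],-1],[[0,0,0],[0,0,1],-1],[[0,0,0],[0,0,0],-1],[[0,0,0],[0,0,0],-1]]'
python3 - <<'E'
from h import *
a=cap('wrist');b=cap('side')
cv2.imwrite('pics/v2.png',np.vstack([a['color'][:,:,::-1],cv2.resize(b['color'][130:290,250:506,::-1],(640,400))])[::1])
i=cv2.imread('pics/v2.png');cv2.imwrite('pics/v2.png',cv2.resize(i,(480,600)))
E
```

```text
time_s: 3.35
tcp_pos: [0.5569, 0.0435, 0.3011]
eef_rot: [-180.0, 0.0, -95.5]
contact_force: [-0.5, -0.0, -0.8]
gripper_width: 0.0878
gripper_force: 0.0
time_s: 3.95
tcp_pos: [0.5569, 0.0433, 0.2128]
eef_rot: [-179.9, 0.0, -95.5]
contact_force: [-0.4, -0.4, 0.8]
gripper_width: 0.0878
gripper_force: 0.0
```

View pics/v2.png

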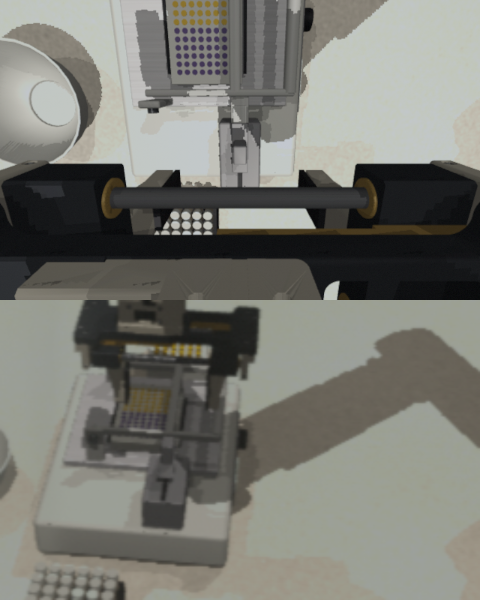

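The wrist view now shows the grip at about (318,205) in full-size pixels, centred between the fingers. The side view shows the gripper above it. I'll measure the grip's top from here.

```bash
python3 - <<'E'
from h import *
a=cap('wrist');s=r.get_state();P=a['P'][150:245,250:400].reshape(-1,3);P=P[np.isfinite(P).all(1)]
g=P[(P[:,2]>.149)&(P[:,2]<.158)];print(len(g),cv2.minAreaRect((g[:,:2]*1000).astype(np.float32)),np.median(g,0))
M=R.from_euler('xyz',s['eef_rot'],degrees=True).as_matrix()
c=np.array(cv2.minAreaRect((g[:,:2]*1000).astype(np.float32))[0])/1000
print(s['tcp_pos'],'tool shift cm',M.T@(np.r_[c,.151]-s['tcp_pos'])*100)
E
```

```text
464 ((557.1060180664062, 40.65298080444336), (19.572338104248047, 12.97509765625), 84.54302215576172) [0.55707141 0.04015719 0.15378609]
[0.55697664 0.04387073 0.21306247] tool shift cm [ 0.32441081 -0.03103519  6.20604521]
```

```bash
python3 -m crank '[[[0,0,0],[0.25,-0.03,2],-1],[[0,0,0],[0,0,2],-1],[[0,0,0],[0,0,1.2],-1],[[0,0,0],[0,0,1],-1],[[0,0,0],[0,0,0],-1],[[0,0,0],[0,0,0],-1]]'
python3 -m crank '[[[0,0,0],[0,0,0],0],[[0,0,0],[0,0,0],0.4],[[0,0,0],[0,0,0],0.6],[[0,0,0],[0,0,0],0.7],[[0,0,0],[0,0,0],0.8],[[0,0,0],[0,0,0],0.9],[[0,0,0],[0,0,0],1],[[0,0,0],[0,0,0],1]]' 6
```

```text
time_s: 4.7
tcp_pos: [0.5568, 0.0414, 0.1503]
eef_rot: [-180.0, -0.0, -95.4]
contact_force: [0.6, 0.0, -0.3]
gripper_width: 0.0875
gripper_force: 0.0
time_s: 5.5
tcp_pos: [0.5563, 0.0413, 0.1497]
eef_rot: [180.0, -0.0, -95.4]
contact_force: [-0.9, -0.1, -0.4]
gripper_width: 0.0294
gripper_force: 0.0
```

```bash
python3 -m crank '[[[0,0,0],[0,0,0],1],[[0,0,0],[0,0,0],1],[[0,0,0],[0,0,0],1],[[0,0,0],[0,0,0],1],[[0,0,0],[0,0,0],1]]'
python3 -m crank '[[[0,0,0],[-0.1,0,0],1],[[0,0,0],[-0.1,0,0],1],[[0,0,0],[-0.1,0,0],1],[[0,0,0],[-0.1,0,0],1],[[0,0,0],[0,0,0],1]]'
```

```text
time_s: 6.0
tcp_pos: [0.5564, 0.0413, 0.1498]
eef_rot: [-180.0, 0.0, -95.4]
contact_force: [-0.3, -0.1, -1.2]
gripper_width: 0.0136
gripper_force: 6.0
time_s: 6.5
tcp_pos: [0.5567, 0.0454, 0.1497]
eef_rot: [180.0, -0.0, -95.4]
contact_force: [0.4, -1.9, 0.1]
gripper_width: 0.0141
gripper_force: 6.0
```

```bash
python3 -m crank '[[[0,0,0],[-0.05,0,0],1],[[0,0,0],[-0.05,0,0],1],[[0,0,0],[-0.05,0,0],1],[[0,0,0],[-0.05,0,0],1]]' | grep -E 'pos|contact'
python3 -m crank '[[[0,0,0],[-0.05,0,0],1],[[0,0,0],[-0.05,0,0],1],[[0,0,0],[-0.05,0,0],1]]'| grep -E 'pos|contact'
```

```text
tcp_pos: [0.5569, 0.0473, 0.1497]
contact_force: [1.3, -1.6, -0.3]
tcp_pos: [0.557, 0.0489, 0.1497]
contact_force: [0.7, -2.0, -0.4]
```

```bash
python3 -m crank '[[[0,0,0],[-0.05,0,0],1],[[0,0,0],[-0.05,0,0],1],[[0,0,0],[-0.05,0,0],1]]'| grep -E 'pos|contact'
```

```text
tcp_pos: [0.5572, 0.0503, 0.1497]
contact_force: [-0.0, -3.1, -0.5]
```

```bash
python3 -m crank '[[[0,0,0],[-0.05,0,0],1],[[0,0,0],[-0.05,0,0],1],[[0,0,0],[-0.05,0,0],1]]'| grep -E 'pos|contact'
```

```text
tcp_pos: [0.5573, 0.0518, 0.1497]
contact_force: [1.4, -2.1, -0.7]
```

```bash
cat > chk.py <<'E'
from h import *
s=r.get_state();f=s['contact_force'];print(s['tcp_pos'].round(4),f.round(1),flush=True)
raise SystemExit(int(np.linalg.norm(f[:2])>4.8))
E
set -e
python3 -m crank '[[[0,0,0],[-0.05,0,0],1],[[0,0,0],[-0.05,0,0],1]]' >/dev/null; python3 chk.py
python3 -m crank '[[[0,0,0],[-0.05,0,0],1],[[0,0,0],[-0.05,0,0],1]]' >/dev/null; python3 chk.py
python3 -m crank '[[[0,0,0],[-0.05,0,0],1],[[0,0,0],[-0.05,0,0],1]]' >/dev/null; python3 chk.py
python3 -m crank '[[[0,0,0],[-0.05,0,0],1],[[0,0,0],[-0.05,0,0],1]]' >/dev/null; python3 chk.py
python3 -m crank '[[[0,0,0],[-0.05,0,0],1],[[0,0,0],[-0.05,0,0],1]]' >/dev/null; python3 chk.py
python3 -m crank '[[[0,0,0],[-0.05,0,0],1],[[0,0,0],[-0.05,0,0],1]]' >/dev/null; python3 chk.py
python3 -m crank '[[[0,0,0],[-0.05,0,0],1],[[0,0,0],[-0.05,0,0],1]]' >/dev/null; python3 chk.py
python3 -m crank '[[[0,0,0],[-0.05,0,0],1],[[0,0,0],[-0.05,0,0],1]]' >/dev/null; python3 chk.py
```

```text
[0.5574 0.0528 0.1498] [-0.2 -1.5 -0.4]
[0.5575 0.0538 0.1497] [ 0.2 -1.3  0. ]
[0.5576 0.0548 0.1497] [ 0.3 -1.3 -0.8]
[0.5577 0.0558 0.1498] [-0.3 -1.5  1. ]
[0.5578 0.0568 0.1497] [-0.3 -1.6 -0.4]
[0.5579 0.0578 0.1497] [-0.3 -2.2 -0.6]
[0.5579 0.0588 0.1497] [ 0.5 -1.6 -0.3]
[0.5581 0.0598 0.1498] [ 0.  -1.1  0.1]
```

```bash
set -e
python3 -m crank '[[[0,0,0],[-0.05,0,0],1],[[0,0,0],[-0.05,0,0],1]]' >/dev/null; python3 chk.py
python3 -m crank '[[[0,0,0],[-0.05,0,0],1],[[0,0,0],[-0.05,0,0],1]]' >/dev/null; python3 chk.py
python3 -m crank '[[[0,0,0],[-0.05,0,0],1],[[0,0,0],[-0.05,0,0],1]]' >/dev/null; python3 chk.py
python3 -m crank '[[[0,0,0],[-0.05,0,0],1],[[0,0,0],[-0.05,0,0],1]]' >/dev/null; python3 chk.py
python3 -m crank '[[[0,0,0],[-0.05,0,0],1],[[0,0,0],[-0.05,0,0],1]]' >/dev/null; python3 chk.py
python3 -m crank '[[[0,0,0],[-0.05,0,0],1],[[0,0,0],[-0.05,0,0],1]]' >/dev/null; python3 chk.py
python3 -m crank '[[[0,0,0],[-0.05,0,0],1],[[0,0,0],[-0.05,0,0],1]]' >/dev/null; python3 chk.py
python3 -m crank '[[[0,0,0],[-0.05,0,0],1],[[0,0,0],[-0.05,0,0],1]]' >/dev/null; python3 chk.py
```

```text
[0.5582 0.0608 0.1498] [-0.4 -2.3 -0.3]
[0.5582 0.0618 0.1497] [-0.4 -2.7 -0.2]
[0.5584 0.0628 0.1498] [-0.6 -1.8 -0.4]
[0.5584 0.0634 0.1497] [ 0.1 -6.1 -1.3]
```

```bash
python3 -m crank '[[[0,0,0],[0,0,0],1],[[0,0,0],[-0.02,0,0],1]]'; python3 -m crank '[[[0,0,0],[0,0,0],1],[[0,0,0],[0,0,0],1]]'|grep -E 'pos|contact'
```

```text
time_s: 10.4
tcp_pos: [0.5584, 0.0634, 0.1497]
eef_rot: [180.0, -0.0, -95.4]
contact_force: [0.4, -5.4, 0.0]
gripper_width: 0.0137
gripper_force: 6.0
tcp_pos: [0.5584, 0.0634, 0.1497]
contact_force: [0.6, -5.4, -1.1]
```

The stop is felt: TCP y stays at 0.0634 and the force holds at about 5.4 N. Now I let go of the tab, rise, and move over the bar with the fingers part-open.

```bash
python3 -m crank '[[[0,0,0],[0.03,0,0],0.2],[[0,0,0],[0,0,0],0.2],[[0,0,0],[0,0,0],0.2],[[0,0,0],[0,0,-0.5],0.2],[[0,0,0],[0,0,-2.5],0.2],[[0,0,0],[0,0,-4],0.2],[[0,0,0],[0,0,-2],0.2]]'
python3 -m crank '[[[0,0,0],[3.1,1.1,0],0.2],[[0,0,0],[3.1,1.1,0],0.2],[[0,0,0],[3.1,1.1,0],0.2],[[0,0,0],[3.1,1.1,0],0.2],[[0,0,0],[3.0,1.07,0],0.2],[[0,0,0],[0,0,0],0.2],[[0,0,0],[0,0,0],0.2]]'
python3 - <<'E'
from h import *
a=cap('wrist','pics/w3.png');s=r.get_state();t=s['tcp_pos'];print(t,s['eef_rot'])
M=R.from_euler('xyz',s['eef_rot'],degrees=True).as_matrix()
P=a['P'].reshape(-1,3);P=P[np.isfinite(P).all(1)];L=(P-t)@M
b=L[(abs(L[:,1])<.03)&(P[:,2]>.108)&(P[:,2]<.125)&(abs(L[:,0])<.12)]
print('bar top in tool',len(b),b.min(0),b.max(0));k=b[abs(b[:,0]-np.median(b[:,0]))<.02];print(np.median(b,0),np.percentile(b[:,1],[2,50,98]))
b2=cap('side');P=b2['P'].reshape(-1,3);P=P[np.isfinite(P).all(1)];g=P[(P[:,2]>.147)&(P[:,2]<.158)&(abs(P[:,0]-.558)<.03)&(P[:,1]>.02)&(P[:,1]<.1)];print('tab',len(g),g.mean(0),g.min(0),g.max(0))
E
```

```text
time_s: 11.3
tcp_pos: [0.5597, 0.064, 0.2435]
eef_rot: [-179.8, 0.1, -95.4]
contact_force: [-0.5, -0.1, -1.0]
gripper_width: 0.0354
gripper_force: 0.0
time_s: 12.0
tcp_pos: [0.4895, -0.0849, 0.2404]
eef_rot: [-179.9, 0.0, -95.5]
contact_force: [-0.3, -0.2, -0.2]
gripper_width: 0.0348
gripper_force: 0.0
[ 0.48974876 -0.08443595  0.24025709] [-1.79943045e+02  2.27722235e-02 -9.54504150e+01]
bar top in tool 2276 [-0.06136807 -0.02995114  0.11883585] [0.07716001 0.00628212 0.12908519]
[ 0.02331752 -0.00135722  0.12204828] [-0.02626564 -0.00135722  0.00604455]
tab 51 [0.55930063 0.0667884  0.15219804] [0.55190366 0.05464608 0.14721962] [0.56514421 0.0762568  0.15631674]
```

View pics/w3.png

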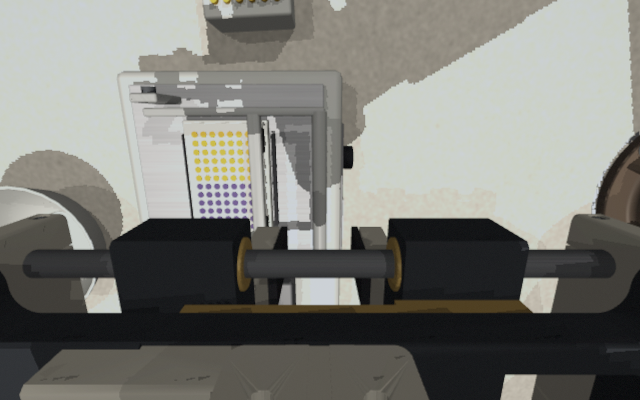

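The picture shows the front bar between the two fingers (column ~320), with the cross-member at ~255 clear of the fingers. Bar offset is −1 mm. I'll descend and take the bar.

```bash
python3 -m crank '[[[0,0,0],[0,-0.1,3],0.2],[[0,0,0],[0,0,3],0.2],[[0,0,0],[0,0,2.5],0.2],[[0,0,0],[0,0,2],0.2],[[0,0,0],[0,0,1.2],0.2],[[0,0,0],[0,0,0.5],0.2],[[0,0,0],[0,0,0],0.2]]' && python3 chk.py && python3 -m crank '[[[0,0,0],[0,0,0],0.4],[[0,0,0],[0,0,0],0.5],[[0,0,0],[0,0,0],0.6],[[0,0,0],[0,0,0],0.7],[[0,0,0],[0,0,0],0.8],[[0,0,0],[0,0,0],1],[[0,0,0],[0,0,0],1],[[0,0,0],[0,0,0],1]]' 12
```

```text
time_s: 12.8
tcp_pos: [0.4907, -0.0843, 0.1176]
eef_rot: [180.0, -0.0, -95.4]
contact_force: [0.1, -0.1, 0.4]
gripper_width: 0.0351
gripper_force: 0.0
[ 0.4907 -0.0843  0.1176] [ 0.1 -0.1  0.4]
time_s: 13.6
tcp_pos: [0.4901, -0.0848, 0.1182]
eef_rot: [180.0, -0.0, -95.4]
contact_force: [-3.0, 0.7, 6.2]
gripper_width: 0.0004
gripper_force: 3.3
```

```bash
python3 - <<'E'
from h import *
a=cap('side');b=cap('wrist');c=cap('top')
s=r.get_state();print(s['tcp_pos'],s['contact_force'],s['gripper_width'],s['gripper_force'])
A=cv2.resize(a['color'][130:240,270:400],(640,540))[:,:,::-1];
B=b['color'][50:310,160:480,::-1]
i=np.zeros((540,800,3),np.uint8);i[:,:480]=cv2.resize(A,(480,540));i[:260,480:]=B;i[260:520,480:]=cv2.resize(c['color'][135:245,265:405,::-1],(320,260));cv2.imwrite('pics/d.png',np.clip(i*1.4,0,255).astype(np.uint8))
E
```

```text
[ 0.49011314 -0.08478459  0.11822199] [-2.90976047  0.82313855  6.27905547] 0.0008765483430112995 3.275922518223524
```

View pics/d.png

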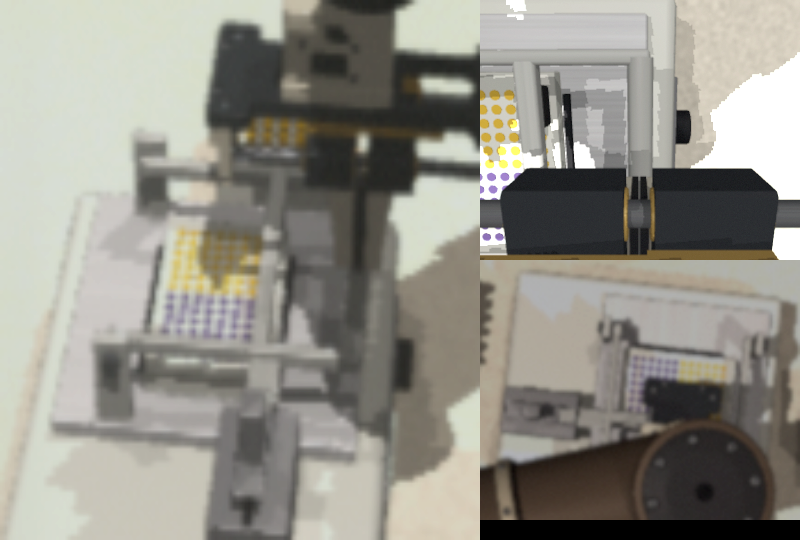

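The top view is blocked. The side and wrist views suggest the fingers are shut while the bar still runs up to them at column ~640. I'll get its position in the tool frame before doing anything else.

```bash
python3 - <<'E'
from h import *
a=cap('wrist');s=r.get_state();t=s['tcp_pos'];M=R.from_euler('xyz',s['eef_rot'],degrees=True).as_matrix()
P=a['P'];L=(P-t)@M
Z=a['range_z']
for v in range(60,300,15):
    row=[(u,*(L[v,u]*1000).round(0).astype(int)) if np.isfinite(L[v,u]).all() else (u,'-') for u in range(296,345,6)]
    print(v,' '.join(str(x[1:]).replace(' ','').replace('np.int64','') for x in row))
cv2.imwrite('pics/e.png',cv2.resize(a['color'][160:310,250:390,::-1],(700,600)[:2]))
E
```

```text
60 ((104),(-16),(55)) ((104),(-12),(55)) ((104),(-8),(55)) ((104),(-4),(55)) ((104),(0),(55)) ((104),(4),(55)) ((104),(8),(55)) ((104),(12),(57)) ((104),(16),(56))
75 ((94),(-15),(46)) ((94),(-11),(46)) ((94),(-8),(46)) ((94),(-4),(46)) ((94),(0),(46)) ((94),(4),(48)) ((95),(8),(55)) ((95),(12),(57)) ((95),(16),(56))
90 ((85),(-15),(45)) ((85),(-12),(45)) ((85),(-8),(46)) ((85),(-4),(46)) ((85),(0),(45)) ((85),(4),(46)) ((86),(8),(56)) ((86),(12),(56)) ((86),(16),(55))
105 ((74),(-12),(1)) ((74),(-9),(1)) ((74),(-6),(2)) ((74),(-3),(0)) ((74),(0),(1)) ((74),(3),(0)) ((76),(8),(56)) ((76),(12),(55)) ((76),(16),(56))
120 ((66),(-16),(46)) ((66),(-12),(46)) ((67),(-6),(2)) ((67),(-3),(-1)) ((67),(0),(-2)) ((67),(3),(0)) ((67),(6),(3)) ((66),(12),(55)) ((66),(16),(55))
135 ((57),(-16),(46)) ((56),(-12),(46)) ((59),(-6),(2)) ((59),(-3),(0)) ((59),(0),(0)) ((59),(3),(0)) ((59),(6),(4)) ((56),(13),(57)) ((56),(17),(56))
150 ((47),(-16),(46)) ((47),(-12),(46)) ((51),(-6),(2)) ((52),(-3),(0)) ((52),(0),(0)) ((52),(3),(0)) ((51),(6),(4)) ((45),(13),(57)) ((46),(17),(54))
165 ((36),(-16),(46)) 
[... 676 characters left out ...]
),(3),(0)) ((37),(3),(-74)) ((39),(5),(-78)) ((38),(6),(-77))
240 ((38),(-7),(-88)) ((38),(-5),(-89)) ((10),(-6),(-21)) ((9),(-3),(-20)) ((10),(0),(-21)) ((10),(3),(-20)) ((35),(3),(-81)) ((39),(4),(-89)) ((39),(6),(-89))
255 ((36),(-6),(-91)) ((35),(-5),(-90)) ((31),(-4),(-82)) ((31),(-2),(-82)) ((31),(0),(-81)) ((31),(1),(-82)) ((33),(3),(-85)) ((36),(4),(-91)) ((36),(5),(-91))
270 ((31),(-7),(-90)) ((31),(-5),(-90)) ((28),(-4),(-84)) ((28),(-2),(-85)) ((28),(0),(-85)) ((28),(1),(-85)) ((30),(3),(-88)) ((31),(4),(-90)) ((31),(6),(-91))
285 ((27),(-7),(-91)) ((27),(-5),(-90)) ((6),(-5),(-55)) ((1),(-3),(-48)) ((1),(0),(-47)) ((1),(2),(-47)) ((25),(3),(-88)) ((27),(4),(-91)) ((27),(6),(-91))
```

View pics/e.png

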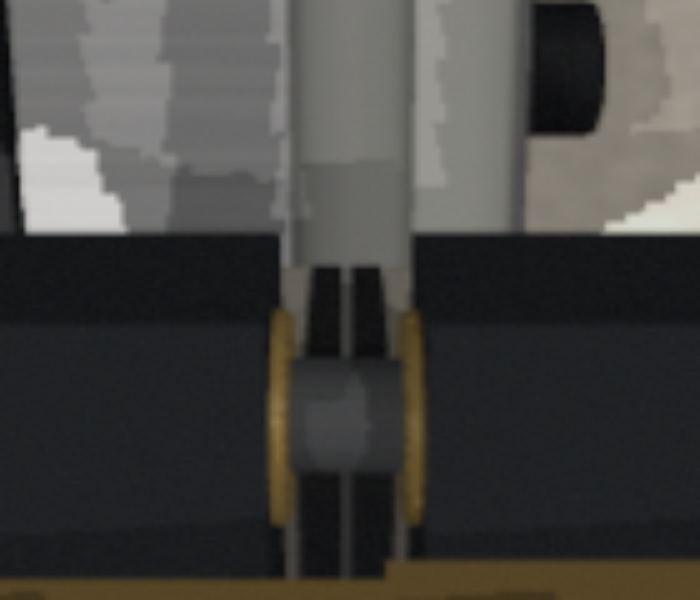

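The bar lies at tool z ≈ −1 (top), on the finger mid-line, yet the fingers read shut. Either they closed over the top of it, or the tips are not where I assumed. I'll open again, rise clear, and measure the fingertips themselves.

```bash
python3 -m crank '[[[0,0,0],[0,0,0],0.2],[[0,0,0],[0,0,0],0.2],[[0,0,0],[0,0,0],0.2],[[0,0,0],[0,0,0],0.2],[[0,0,0],[0,0,0],0.2]]'
python3 - <<'E'
from h import *
a=cap('wrist','pics/f.png');s=r.get_state();t=s['tcp_pos'];M=R.from_euler('xyz',s['eef_rot'],degrees=True).as_matrix()
L=(a['P']-t)@M;print(np.array(a['intrinsics']).round(1).tolist())
for v in range(204,250,4):
    print(v,[tuple((L[v,u]*1000).round(0)) for u in (262,270,278,284,320,358,366,374,382)])
E
```

```text
time_s: 14.3
tcp_pos: [0.4903, -0.0846, 0.1176]
eef_rot: [180.0, -0.0, -95.4]
contact_force: [-0.5, 0.9, 0.3]
gripper_width: 0.0329
gripper_force: 0.0
[[303.3, 0.0, 318.8], [0.0, 303.3, 196.1], [0.0, 0.0, 1.0]]
204 [(np.float64(9.0), np.float64(-41.0), np.float64(46.0)), (np.float64(9.0), np.float64(-35.0), np.float64(45.0)), (np.float64(9.0), np.float64(-29.0), np.float64(44.0)), (np.float64(9.0), np.float64(-25.0), np.float64(45.0)), (np.float64(22.0), np.float64(-0.0), np.float64(-1.0)), (np.float64(-12.0), np.float64(37.0), np.float64(118.0)), (np.float64(-11.0), np.float64(44.0), np.float64(115.0)), (np.float64(-12.0), np.float64(52.0), np.float64(118.0)), (np.float64(-12.0), np.float64(59.0), np.float64(118.0))]
208 [(np.float64(6.0), np.float64(-41.0), np.float64(46.0)), (np.float64(6.0), np.float64(-35.0), np.float64(45.0)), (np.float64(6.0), np.float64(-29.0), np.float64(44.0)), (np.float64(6.0), np.float64(-25.0), np.float64(45.0)), (np.float64(21.0), np.float64(-0.0), np.float64(-3.0)), (np.float64(-16.0), np.float64(37.0), np.float64(117.0)), (np.float64(-16.0), np.float6
[... 4627 characters left out ...]
64(-25.0)), (np.float64(9.0), np.float64(22.0), np.float64(-23.0)), (np.float64(11.0), np.float64(25.0), np.float64(-29.0)), (np.float64(11.0), np.float64(29.0), np.float64(-29.0))]
248 [(np.float64(12.0), np.float64(-26.0), np.float64(-34.0)), (np.float64(11.0), np.float64(-23.0), np.float64(-34.0)), (np.float64(9.0), np.float64(-20.0), np.float64(-29.0)), (np.float64(8.0), np.float64(-17.0), np.float64(-26.0)), (np.float64(-3.0), np.float64(-0.0), np.float64(-2.0)), (np.float64(10.0), np.float64(17.0), np.float64(-31.0)), (np.float64(11.0), np.float64(20.0), np.float64(-34.0)), (np.float64(11.0), np.float64(24.0), np.float64(-33.0)), (np.float64(30.0), np.float64(18.0), np.float64(-74.0))]
```

The tips end at tool z ≈ −3 mm and the body starts near −75 mm. So the real hand is about 28 mm shorter than stated, and the fingers had only shut on top of the bar. I go 27 mm lower and grasp again.

```bash
set -e; python3 -m crank '[[[0,0,0],[0,0,0.4],0.2],[[0,0,0],[0,0,0.4],0.2],[[0,0,0],[0,0,0.4],0.2]]'|grep -E 'pos|cont'; python3 chk.py
python3 -m crank '[[[0,0,0],[0,0,0.4],0.2],[[0,0,0],[0,0,0.4],0.2],[[0,0,0],[0,0,0.3],0.2]]'|grep -E 'pos|cont'; python3 chk.py
python3 -m crank '[[[0,0,0],[0,0,0.2],0.2],[[0,0,0],[0,0,0.2],0.2],[[0,0,0],[0,0,0],0.2]]'|grep -E 'pos|cont'; python3 chk.py
python3 -m crank '[[[0,0,0],[0,0,0],0.4],[[0,0,0],[0,0,0],0.5],[[0,0,0],[0,0,0],0.6],[[0,0,0],[0,0,0],0.7],[[0,0,0],[0,0,0],0.8],[[0,0,0],[0,0,0],1],[[0,0,0],[0,0,0],1],[[0,0,0],[0,0,0],1]]' 12
```

```text
tcp_pos: [0.4903, -0.0846, 0.1053]
contact_force: [-0.0, -0.5, -0.3]
[ 0.4903 -0.0846  0.1053] [-0.  -0.5 -0.3]
tcp_pos: [0.4903, -0.0846, 0.0942]
contact_force: [1.0, 0.2, 0.9]
[ 0.4903 -0.0846  0.0942] [1.  0.2 0.9]
tcp_pos: [0.4904, -0.0846, 0.0905]
contact_force: [0.8, -0.3, -0.3]
[ 0.4904 -0.0846  0.0905] [ 0.8 -0.3 -0.3]
time_s: 16.05
tcp_pos: [0.4896, -0.0846, 0.0907]
eef_rot: [179.9, -0.0, -95.4]
contact_force: [-4.4, 2.2, 5.0]
gripper_width: 0.0133
gripper_force: 12.0
```

```bash
sed 's/f\[:2\])>4.8/f)>9/' chk.py > chk2.py; set -e
python3 -m crank '[[[0,0,0],[0,0,-0.05],1],[[0,0,0],[0,0,-0.05],1]]' >/dev/null; python3 chk2.py
python3 -m crank '[[[0,0,0],[0,0,-0.05],1],[[0,0,0],[0,0,-0.05],1]]' >/dev/null; python3 chk2.py
python3 -m crank '[[[0,0,0],[0,0,-0.05],1],[[0,0,0],[0,0,-0.05],1]]' >/dev/null; python3 chk2.py
python3 -m crank '[[[0,0,0],[0,0,-0.05],1],[[0,0,0],[0,0,-0.05],1]]' >/dev/null; python3 chk2.py
python3 -m crank '[[[0,0,0],[0,0,-0.1],1],[[0,0,0],[0,0,-0.1],1]]' >/dev/null; python3 chk2.py
python3 -m crank '[[[0,0,0],[0,0,-0.1],1],[[0,0,0],[0,0,-0.1],1]]' ; python3 chk2.py
```

```text
[ 0.4895 -0.0846  0.0912] [-3.   1.1 -2.6]
[ 0.4896 -0.0846  0.0922] [-3.8  1.9 -3.2]
[ 0.4896 -0.0846  0.0933] [-4.8  2.4 -3.7]
[ 0.4896 -0.0846  0.0943] [-5.   3.5 -3.3]
[ 0.4897 -0.0846  0.0964] [-4.9  1.8 -3.5]
time_s: 17.25
tcp_pos: [0.4897, -0.0846, 0.0984]
eef_rot: [179.9, -0.0, -95.4]
contact_force: [-4.7, 2.3, -3.9]
gripper_width: 0.0133
gripper_force: 12.0
[ 0.4897 -0.0846  0.0984] [-4.7  2.3 -3.9]
```

The latch is free: about 3.5 N at 8 mm of lift. Now the arc, in guarded stages.

```bash
set -e
python3 -m crank '[[[0,0,0],[0,-0.04,-0.8],1],[[0,0,0],[0,-0.08,-0.8],1],[[0,0,0],[0,-0.17,-0.78],1],[[0,0,0],[0,-0.17,-0.78],1]]' 15 >/dev/null; python3 chk2.py
python3 -m crank '[[[0,0,0],[0,-0.25,-0.76],1],[[0,0,0],[0,-0.25,-0.76],1],[[0,0,0],[0,-0.32,-0.73],1],[[0,0,0],[0,-0.32,-0.73],1]]' >/dev/null; python3 chk2.py
python3 -m crank '[[[0,0,0],[0,-0.4,-0.69],1],[[0,0,0],[0,-0.4,-0.69],1],[[0,0,0],[0,-0.47,-0.65],1],[[0,0,0],[0,-0.47,-0.65],1],[[0,0,0],[0,-0.53,-0.59],1],[[0,0,0],[0,-0.53,-0.59],1]]'; python3 chk2.py
```

```text
[ 0.4945 -0.0851  0.1311] [-4.9  2.4 -2.3]
[ 0.505  -0.0861  0.1609] [-8.5  3.3  0.5]
```

```bash
set -e
python3 -m crank '[[[0,0,0],[0,0.09,-0.05],1],[[0,0,0],[0,0,0],1]]' ; python3 chk2.py
python3 -m crank '[[[0,0,0],[0,-0.4,-0.69],1],[[0,0,0],[0,-0.4,-0.69],1],[[0,0,0],[0,-0.47,-0.65],1],[[0,0,0],[0,-0.47,-0.65],1]]' >/dev/null; python3 chk2.py
```

```text
time_s: 18.25
tcp_pos: [0.5056, -0.0861, 0.1622]
eef_rot: [-179.9, 0.0, -95.4]
contact_force: [-6.3, 3.0, 2.4]
gripper_width: 0.0134
gripper_force: 15.0
[ 0.5056 -0.0861  0.1622] [-6.3  3.   2.4]
[ 0.5213 -0.0876  0.1885] [-11.8   5.4   3.9]
```

```bash
python3 -m crank '[[[0,0,0],[-0.04,0.1,-0.08],1],[[0,0,0],[0,0,0],1]]' ; python3 - <<'E'
from h import *
a=cap('wrist','pics/g.png');s=r.get_state();t=s['tcp_pos'];M=R.from_euler('xyz',s['eef_rot'],degrees=True).as_matrix();print(s['contact_force'],s['moment'])
L=(a['P']-t)@M
l=L.reshape(-1,3);b=l[(l[:,0]>.015)&(l[:,0]<.06)&(abs(l[:,1])<.02)&(l[:,2]<.0)&(l[:,2]>-.05)]
f=b[(abs(b[:,0]-.022)<.006)];g=b[abs(b[:,0]-.055)<.006]
for q in(f,g): print(len(q),np.median(q,0),q.min(0),q.max(0))
E
```

```text
time_s: 18.85
tcp_pos: [0.5223, -0.0876, 0.1899]
eef_rot: [-179.9, -0.0, -95.4]
contact_force: [-6.0, 0.3, 3.4]
gripper_width: 0.0137
gripper_force: 15.0
[-5.59993628  0.63171665  3.64199534] [0.34720465 2.33929312 0.00288519]
671 [ 0.0220057  -0.00071984 -0.02321779] [ 0.01600183 -0.00762591 -0.02568116] [ 0.02798219  0.00610146 -0.01743895]
736 [ 0.05448864 -0.00072431 -0.02319804] [ 0.04900361 -0.00766839 -0.02577251] [ 0.05998534  0.00583104 -0.01764724]
```

View pics/g.png

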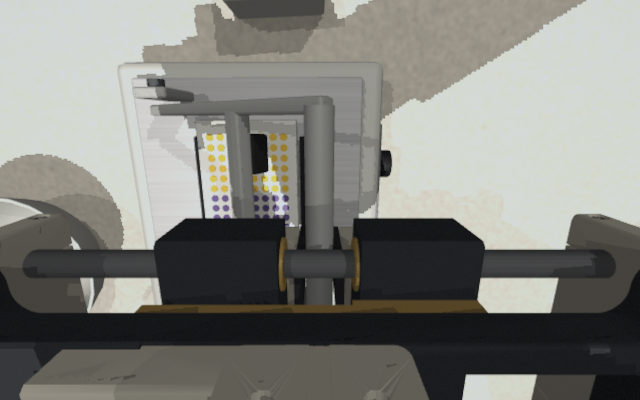

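The bar is still centred between the fingers (column ~318) with the plate in its nest. The bar axis is at z ≈ 0.208, so θ ≈ 39°, matching the plan. I'll continue.

```bash
sed -i 's/>9/>14/' chk2.py; set -e
python3 -m crank '[[[0,0,0],[0,-0.45,-0.63],1],[[0,0,0],[0,-0.53,-0.6],1],[[0,0,0],[0,-0.57,-0.56],1],[[0,0,0],[0,-0.57,-0.56],1]]' >/dev/null; python3 chk2.py
python3 -m crank '[[[0,0,0],[0,-0.62,-0.5],1],[[0,0,0],[0,-0.62,-0.5],1]]' >/dev/null; python3 chk2.py
```

```text
[ 0.543  -0.0894  0.2129] [-5.8  1.5  1.6]
[ 0.5555 -0.0906  0.2233] [-6.8  1.5  3.9]
```

```bash
set -e
python3 -m crank '[[[0,0,0],[0,-0.67,-0.43],1],[[0,0,0],[0,-0.69,-0.42],1],[[0,0,0],[0,-0.72,-0.35],1],[[0,0,0],[0,-0.73,-0.33],1]]' >/dev/null; python3 chk2.py
python3 -m crank '[[[0,0,0],[0,-0.76,-0.27],1],[[0,0,0],[0,-0.76,-0.25],1],[[0,0,0],[0,-0.78,-0.19],1],[[0,0,0],[0,-0.78,-0.17],1]]' >/dev/null; python3 chk2.py
python3 - <<'E'
from h import *
a=cap('wrist');s=r.get_state();t=s['tcp_pos'];M=R.from_euler('xyz',s['eef_rot'],degrees=True).as_matrix();print(s['contact_force'],s['gripper_width'])
L=(a['P']-t)@M
l=L.reshape(-1,3);b=l[(l[:,0]>.015)&(l[:,0]<.06)&(abs(l[:,1])<.02)&(l[:,2]<.0)&(l[:,2]>-.06)]
print(len(b),np.median(b,0),b.min(0),b.max(0)); m=b.min(0)[2]+.007
bw=t+M@np.array([.0,np.median(b[:,1]),m]);print('bar axis',bw)
E
```

```text
[ 0.5843 -0.0934  0.2393] [-5.4  0.9  5.8]
[ 0.6152 -0.0963  0.2472] [-3.9  0.1  3. ]
[-2.68475947  0.2770296   7.35739328] 0.013263491319361572
2720 [ 0.03920653  0.00048364 -0.02169327] [ 0.01505288 -0.0067275  -0.02453673] [ 0.05999807  0.00725495 -0.01543592]
bar axis [ 0.61584344 -0.09639303  0.26483671]
```

```bash
set -e
python3 -m crank '[[[0,0,0],[0,-0.7,-0.2],1],[[0,0,0],[0,-0.7,-0.1],1],[[0,0,0],[0,-0.7,-0.05],1],[[0,0,0],[0,-0.5,0],1]]' >/dev/null; python3 chk2.py
python3 -m crank '[[[0,0,0],[0,-0.2,0],1],[[0,0,0],[0,-0.1,0],1]]' >/dev/null; python3 chk2.py
python3 -m crank '[[[0,0,0],[0,-0.1,0],1],[[0,0,0],[0,-0.1,0],1]]' >/dev/null; python3 chk2.py
```

```text
[ 0.6408 -0.0986  0.2495] [-3.3 -1.1  2.9]
[ 0.6431 -0.0989  0.2494] [-2.7 -1.9  4.4]
[ 0.6446 -0.099   0.2493] [-3.7 -2.   3.1]
```

```bash
sed -i 's/>14/>8.5/' chk2.py; set -e
python3 -m crank '[[[0,0,0],[-0.02,-0.07,0],1],[[0,0,0],[0,-0.07,0],1]]' >/dev/null; python3 chk2.py
python3 -m crank '[[[0,0,0],[0,-0.05,0],1],[[0,0,0],[0,-0.05,0],1]]' >/dev/null; python3 chk2.py
python3 -m crank '[[[0,0,0],[0,-0.05,0],1],[[0,0,0],[0,-0.05,0],1]]' >/dev/null; python3 chk2.py
python3 -m crank '[[[0,0,0],[0,-0.05,0],1],[[0,0,0],[0,-0.05,0],1]]' >/dev/null; python3 chk2.py
```

```text
[ 0.646  -0.0991  0.2493] [-2.6 -3.4  3.6]
[ 0.6464 -0.0991  0.2493] [-6.8 -2.7  3.7]
[ 0.6465 -0.0991  0.2493] [-10.   -1.8   7.2]
```

The upper stop is felt at x ≈ 0.6465. I'll ease off, let go, and rise straight up.

```bash
set -e
python3 -m crank '[[[0,0,0],[0,0.08,0],1],[[0,0,0],[0,0,0],0.5],[[0,0,0],[0,0,0],0.4],[[0,0,0],[0,0,0],0.4],[[0,0,0],[0,0,0],0.4],[[0,0,0],[0,0,0],0.4]]'
python3 -m crank '[[[0,0,0],[0,0,-0.5],0.4],[[0,0,0],[0,0,-1],0.4],[[0,0,0],[0,0,-2],0.4],[[0,0,0],[0,0,-3],0.4],[[0,0,0],[0,0,-3],0.4],[[0,0,0],[0,0,0],0.4]]'
python3 -m crank '[[[0,0,0],[3,3,0],0.4],[[0,0,0],[4,4,0],0.4],[[0,0,0],[4,4,0],0.4],[[0,0,0],[4,4,0],0.4],[[0,0,0],[4,4,0],0.4],[[0,0,0],[4,4,0],0.4],[[0,0,0],[0,0,0],0.4]]'
python3 - <<'E'
from h import *
a=cap('top');b=cap('side')
i=np.hstack([cv2.resize(a['color'][120:250,220:470],(500,260)),cv2.resize(b['color'][130:320,240:440],(300,260))])[:,:,::-1]
cv2.imwrite('pics/z.png',np.clip(i*1.4,0,255).astype(np.uint8))
for c in(a,b):
    P=c['P'].reshape(-1,3);P=P[np.isfinite(P).all(1)]
    g=P[(P[:,2]>.147)&(P[:,2]<.158)&(abs(P[:,0]-.558)<.02)&(P[:,1]>.02)&(P[:,1]<.1)];print('tab',len(g),g.mean(0),g.min(0),g.max(0))
    g=P[(P[:,2]>.25)&(P[:,2]<.29)&(abs(P[:,0]-.645)<.04)&(abs(P[:,1]+.1)<.09)];print('bar',len(g),np.median(g,0),g.max(0))
E
```

```text
time_s: 22.35
tcp_pos: [0.6476, -0.0987, 0.2492]
eef_rot: [-180.0, 0.0, -95.4]
contact_force: [-0.1, -0.9, 0.3]
gripper_width: 0.0264
gripper_force: 0.0
time_s: 22.95
tcp_pos: [0.6492, -0.0995, 0.3507]
eef_rot: [-179.5, 0.0, -95.4]
contact_force: [-0.3, -0.6, 0.5]
gripper_width: 0.0265
gripper_force: 0.0
time_s: 23.65
tcp_pos: [0.4183, -0.2878, 0.3462]
eef_rot: [-179.9, -0.1, -95.6]
contact_force: [0.6, 0.6, 0.1]
gripper_width: 0.0264
gripper_force: 0.0
tab 44 [0.55727788 0.06450642 0.15476926] [0.54967664 0.05543673 0.14964019] [0.56438183 0.07539311 0.15792885]
bar 433 [ 0.64416003 -0.09871012  0.27137323] [ 0.65726061 -0.02437639  0.27745981]
tab 50 [0.55918844 0.06678092 0.15239877] [0.5519084  0.05310504 0.1470432 ] [0.5651756  0.07594065 0.15594186]
bar 259 [ 0.64719729 -0.08237637  0.26985664] [ 0.65879228 -0.01910953  0.27426269]
```

View pics/z.png

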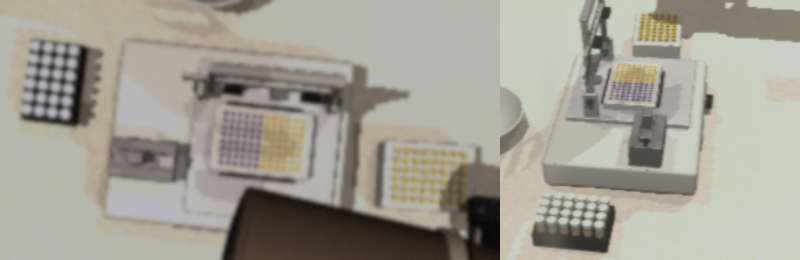

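The pictures show the latch standing upright at (265,78), the tab slid outward at (140,160), and the plate in its nest. The tip box and tube rack haven't moved. The latch lifted freely and the gripper is clear, so I'm handing in.

```bash
python3 -c "
from plant import r
print(r.close_job())"
```

```text
the job is handed in; nothing more can be done
None
```

The job is handed in, verdict not shown: the tab is slid to its felt stop, the latch stands upright at its upper stop, the plate is still in its nest, the tip box and tube rack look undisturbed, and the gripper is clear; one slip was that the fingers first shut on top of the bar at about 7 N because the hand measured about 28 mm shorter than stated.

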